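# Close up the desk copier and start the copy

## Task

The original already lies on the copier's glass. With your fingertips, push the paper cassette fully home and push the scanner lid fully shut, in either order, then press the green start button right in and let go. Leave the red stop button and everything else on the desk alone, and do not pull the cassette further out or lift the lid on the way.

Things in the scene. Friction and masses are not known exactly. Their poses are not given: they have to be found in the camera images.
- copier: dark grey desk copier, 350 deep (x) x 420 wide (y) x 148 mm high shut, fixed. Origin: on the desk under its centre; its front faces its own -x. Front part (x -175 to -100 mm): level control panel, top 90 mm above the desk, over the cassette slot. Behind it (x -100 to +175 mm) the scanner unit, 125 mm high, under the lid
- lid_edge (a point): middle of the front edge of the scanner lid, on its top face; turns with the lid (x towards the hinge, z out of the top). Lid: black, 265 deep x 410 wide x 22 mm, 0.55 kg; hinge line along copier y at x = +165 mm, 126 mm above the desk, level with its underside. Shut: lies level, this point 148 mm up, at x = -100 mm. A stiff hinge keeps it where left; 1 to 3 N at the edge push it down
- tray (a joint): how far the paper cassette is pulled out, in m: 0 fully home (its front flush with the front of the copier), grows towards the copier's -x. It slides stiffly (about 2.5 N) without a spring and stays where it is left; at 0 it meets a hard stop
- tray_front (a point): centre of the front face of the light grey paper cassette; the face is flat, 244 mm wide and 44 mm high, from 10 to 54 mm above the desk, at copier x = -175 mm when home; axes as the copier's, moving with the cassette
- start (a joint): travel of the green start button in m: 0 up, 0.004 fully down; a spring returns it, about 5 N fully down
- start_top (a point): centre of the top of the green start button, a round push key 22 mm across that stands 6 mm above the control panel at copier x = -140, y = -150 mm; pressed straight down
- stop (a joint): travel of the red stop button in m: 0 up, 0.004 fully down; same spring. Not to be pressed
- stop_top (a point): centre of the top of the red stop button, same size as the green one, 50 mm beside it, at copier x = -140, y = -100 mm
- mug: blue mug, 82 mm across, 95 mm high, upright on the desk in front of one side of the copier; origin under its centre, handle at its +y; leave alone
- stapler: red and black stapler, 150 x 34 x 48 mm, long along its x, in front of the copier's other side; origin under its centre; leave alone
- tape: dark green tape dispenser, 130 x 58 x 84 mm, long along its x, in front of one corner of the copier; origin under its centre; leave alone
- pencil_pot: steel pot 76 mm across, 100 mm high, with pencils standing up to 170 mm, in front of one corner of the copier; origin under its centre; leave alone
- eraser: white eraser with a blue sleeve, 22 x 55 x 12 mm, lying on the left end (copier +y) of the control panel; origin under its centre; leave alone

How it is judged (in metres and radians):
On the way, in this order (a step that is already met when the one before it is completed fails the run):
1. the cassette is fully home and the lid fully shut, in either order (value of joint tray below 0.005 m and angle between lid_edge's own z axis and vertical below 0.025 rad), for 0.2 s.
2. the green start button is pressed in by the fingers (value of joint start above 0.0025 m and contact force between the fingers and copier above 0.5 N and value of joint tray below 0.006 m and angle between lid_edge's own z axis and vertical below 0.03 rad), for 0.05 s.
At the end, for the whole second after the job is handed in: the cassette is within 5 mm of fully home, the lid within 0.025 rad (about 7 mm at its front edge) of shut, and both buttons are up again after the green one was pressed at least 2.5 mm of its 4 mm (all of step 1 and value of joint each of start, stop below 0.001 m); the robot touches nothing.
It fails at once if the green button is pressed before the cassette is home and the lid shut (value of joint start above 0.002 m and (value of joint tray above 0.007 m or angle between lid_edge's own z axis and vertical above 0.035 rad)).
It fails at once if the red stop button is pressed (value of joint stop above 0.002 m).
It fails at once if the lid is lifted instead of pushed down (angle between lid_edge's own z axis and vertical above 0.75 rad).
It fails at once if the cassette is pulled out instead of pushed in (value of joint tray above 0.09 m).
It fails at once if something else on the desk is knocked, lifted or carried (distance of any of mug, stapler, tape, pencil_pot, eraser from where it was at the start of the episode above 0.025 m or angle between any of mug, pencil_pot's own z axis and vertical above 0.5 rad).
It also fails if it takes over 45 s, if anything falls off the work surface, if the arm or the gripper's body presses on something with over 40 N, if the wrist force passes 120 N, or if a joint passes its speed limit or range.

## Robot

A 7-joint arm with a two-finger parallel gripper is mounted at the origin on the work surface. World frame = base frame: x ahead of the robot, y to its left, z up, the work surface at z = 0. Lengths are in m, angles in degrees, forces in N, time in s.
With the tool pointing down it reaches from about 0.35 to 0.9 m from the base axis. Payload 19.9 kg.
Tool frame: the origin (TCP) lies on the centre line of the jaws, within the pads' length; the fingertips stand 22 mm ahead of it and the grasp point (between the pads) lies 3 mm ahead of it; z points along the fingers, y is the line along which they close (so a half turn about z gives the same grasp; the last joint's range is limited). The gripper opens to 85 mm and grips with 20 to 120 N. Pads are 22 mm wide; open, the fingers measure 114 mm over their backs; the gripper's body (76 mm by 85 mm) begins 54 mm behind the grasp point. The pads swing forward as they close: fully open they stand 13 mm farther back than shut.
Start: joints at [-65.518, 23.915, -0.59, 92.452, 0.269, 63.638, -3.037], TCP at [0.282, 0.558, 0.253] pointing down, gripper open.
Joint ranges: [-161.28, 161.28], [-22.2, 115.67], [-73.04, 71.86], [3.21, 147.25], [-68.34, 248.33], [10.77, 114.83], [-161.83, 161.83]. Speed limits (degrees/s): [108.29, 108.29, 136.94, 136.94, 172.46, 172.46, 172.46].

## Interface

Orientations are given as a 3x3 rotation matrix whose columns are the frame's x, y, z axes.
In Python, from plant import observe, camera, camera_model, job_done gives the robot as it stands.
- The arm moves only by the tool step_arm, never from a script. Its argument "plan" is a list of rows, each an object with "grip": the finger opening in mm, from 0 to 85.4; "offset": the shift along the tool's x, y, z in units of 30 mm (1.0 is 30 mm), a list of three; "delta_rot": the turn, a rotation vector about the tool's x, y, z in units of 6 degrees (1.0 is 6 degrees), a list of three. A call has 1 to 12 rows; each row shifts and turns the commanded pose from where the row before left it, along the tool's axes as they then stand; what a row does not reach is not made up. A row lasts 1/12 s, in which the tool goes at most 41.7 mm and 7.16 degrees, less where a joint would pass 70% of its speed; a pose out of reach is approached as far as the arm can. A call is refused whole if a number of a shift passes 1 or a number of a turn 1, either way. A call with a gripper value outside its range is refused whole. The fingers move at their own pace and stop on an object; "force" is the grip in N (left out, the last holds). Time passes only in rows, so rows that do not move let the fingers close. It gives the time, the measured TCP pose, the force, the opening and the grip force at its end, in the units of the state.
- observe(): the state, without advancing time (a new reading comes with each control period).
- camera(name): name is "scene" or "side" or "wrist"; returns (picture, depth): 420x560x3 uint8, red, green, blue; 420x560 float32, m along the optical axis (not along the pixel's ray), 0 where there is no reading.
- camera_model(name): a dict with "K" (3x3 intrinsics, pixels), "world_to_cam" (4x4, takes a point from world to camera coordinates); the wrist camera has in their place "mount" (4x4, takes a point from camera to tool coordinates, whose origin is the TCP and whose axes are the flange's). Camera axes: x right, y down, z forward; pixel columns grow to the right and rows downward; lengths in m; the calibration is good to about 2 mm. A picture is of the moment at which its call begins: read the wrist's pose just before it. camera_model takes no time and is no camera call.
- job_done(): hands the job in; it is judged then, once.
The state is a dict: "clock": time; "joint_pos": joint angles; "joint_velocities": joint speeds; "tau": joint torques, N m; "tcp_pos": TCP position; "ee_rot": TCP orientation; "wrist_force": force on the tool from outside, world axes, zero at the start; "ft_torque": the same for the moment, N m; "finger_gap": finger opening in m; "grip_force": force on a finger pad.
Only numpy, scipy, OpenCV 4.12 (cv2) and the standard library are available. Lean on these libraries where they do the work, as an engineer would, in place of code of your own. Each camera call takes 0.05 s, during which the arm holds its last target. There are 200 camera calls.

## Working session

There is one attempt and no reset: what is moved stays moved. The work goes in short steps, Python scripts to look and compute and a tool call to move; the robot and the scene stay as the last step left them, time stands still between calls to the robot, and variables do not carry over. Pictures are saved under pics/ and viewed, at most 10 in all, crops included, and the job is handed in when it is done.

Besides the shell and the picture viewer there is one more tool, called after "Emit:" as a command line: name --argument value ..., lists and objects as JSON in quotes. step_arm: Moves the arm, as the interface text tells. Its arguments: {"type":"object","properties":{"plan":{"type":"array","items":{"type":"object","properties":{"grip":{"type":"number"},"offset":{"type":"array","items":{"type":"number"}},"delta_rot":{"type":"array","items":{"type":"number"}}}}},"force":{"type":"number"}},"required":["plan"]}

```bash
mkdir -p pics; cat > h.py <<'E'
import numpy as np, cv2
from plant import observe, camera, camera_model, job_done
def snap(n,tag):
    s=observe(); p,d=camera(n); cv2.imwrite(f'pics/{tag}.png',p[:,:,::-1]); np.savez(f'{tag}.npz',p=p,d=d,R=s['ee_rot'],t=s['tcp_pos']); return p,d
def cam2w(n,tag):
    m=camera_model(n)
    if n=='wrist':
        f=np.load(tag+'.npz'); T=np.eye(4);T[:3,:3]=f['R'];T[:3,3]=f['t']; return m['K'],T@m['mount']
    return np.array(m['K']),np.linalg.inv(m['world_to_cam'])
def pt(n,tag,u,v,r=1):
    K,T=cam2w(n,tag); d=np.load(tag+'.npz')['d'][v-r:v+r+1,u-r:u+r+1]; z=np.median(d[d>0])
    c=np.linalg.inv(K)@[u,v,1]*z; return (T@np.r_[c,1])[:3]
E
python3 - <<'E'
from h import *
for n in('scene','side'): snap(n,n+'1')
s=observe(); print(s); print(camera_model('wrist')['mount'])
E
```

```text
{'clock': 0.1, 'joint_pos': array([-65.51598852,  23.94296651,  -0.59134167,  92.4808512 ,
         0.26929398,  63.63922153,  -3.03586629]), 'joint_velocities': array([-0.08258889, -0.16495191, -0.01518713, -0.11122463,  0.05853548,
        0.08443636,  0.0874333 ]), 'tau': array([ 5.93487366e-04, -8.65815568e+01,  6.80195410e-01, -4.35652256e+01,
        1.91796926e-02,  4.88109828e-03, -6.92681965e-05]), 'tcp_pos': array([0.28226862, 0.55731046, 0.25274972]), 'ee_rot': array([[-8.92116453e-01,  4.51805336e-01, -4.15773739e-04],
       [ 4.51805520e-01,  8.92115904e-01, -9.92780728e-04],
       [-7.76252658e-05, -1.07352489e-03, -9.99999421e-01]]), 'wrist_force': array([-0.60441694,  0.0867272 ,  0.16573675]), 'ft_torque': array([-0.02482919,  0.00940909,  0.01222687]), 'grip_force': 0.0, 'finger_gap': 0.08534512934157219}
[[-1.41297780e-03 -9.63310604e-01 -2.68385326e-01  6.75238117e-02]
 [ 9.99998965e-01 -1.43432172e-03 -1.16545176e-04 -2.51154837e-04]
 [-2.72681699e-04 -2.68385213e-01  9.63311633e-01 -1.21080360e-01]
 [ 0.00000000e+00  0.00000000e+00  0.00000000e+00  1.00000000e+00]]
```

View pics/scene1.png

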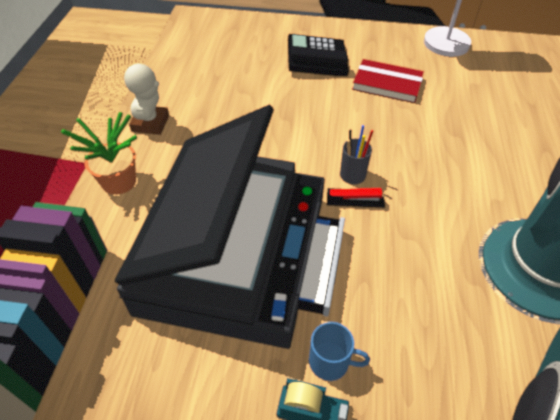

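View pics/side1.png

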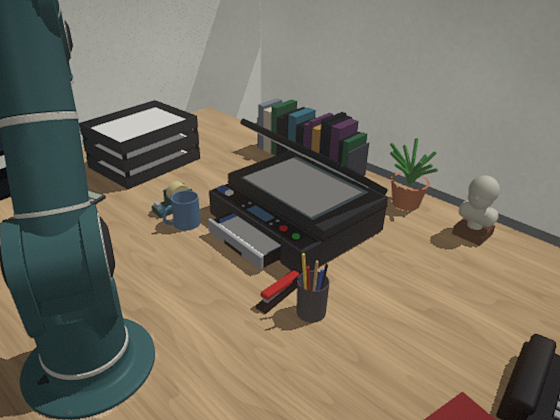

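The scene view shows the copier with its lid raised. Green is near (307,190) and red near (303,206), and the cassette front runs (343,222) to (325,307). The mug is at (332,350), with the stapler at (357,196) and the pot at (355,160). In the side view green is at (296,237), red at (284,228), and the cassette front runs (210,225) to (265,260).

```bash
python3 - <<'E'
from h import *
np.set_printoptions(precision=4,suppress=True)
for n,l in (('scene',dict(green=(307,190),red=(303,206),eraser=(279,306),panelR=(318,182),panelL=(288,335),trayR=(342,225),trayL=(327,302),lidR=(268,112),lidL=(217,256),lidmid=(240,190),hingeL=(127,276),mug=(331,332),stap=(355,193),pot=(355,150),tape=(300,395))),
 ('side',dict(green=(296,237),red=(284,228),eraser=(224,190),trayL=(212,228),trayR=(262,259),mug=(186,200),pot=(312,290),lidA=(246,123),lidB=(380,190)))):
    for k,(u,v) in l.items(): print(n,k,pt(n,n+'1',u,v))
def ray(n,u,v):
    K,T=cam2w(n,''); d=T[:3,:3]@np.linalg.inv(K)@[u,v,1]; return T[:3,3],d/np.linalg.norm(d)
# triangulate
for k,a,b in(('green',(307,190),(296,237)),('red',(303,206),(284,228))):
    A=0;B=0
    for n,p in(('scene',a),('side',b)):
        o,d=ray(n,*p); P=np.eye(3)-np.outer(d,d); A=A+P;B=B+P@o
    print('tri',k,np.linalg.solve(A,B))
# upscaled crops
s=cv2.imread('pics/scene1.png');cv2.imwrite('pics/c1.png',cv2.resize(s[90:400,110:410],None,fx=1.93,fy=1.93,interpolation=2)[:600])
E
```

```text
scene green [ 0.5666 -0.076   0.0958]
scene red [ 0.5707 -0.0258  0.0956]
scene eraser [0.5893 0.239  0.1017]
scene panelR [ 0.5431 -0.1114  0.0893]
scene panelL [0.5654 0.2839 0.0741]
scene trayR [ 0.4756 -0.017   0.0518]
scene trayL [0.4951 0.1906 0.053 ]
scene lidR [ 0.6621 -0.1114  0.2906]
scene lidL [0.689  0.2607 0.2887]
scene lidmid [0.6795 0.1118 0.2876]
scene hingeL [0.8769 0.2496 0.1663]
scene mug [0.4823 0.2585 0.0574]
scene stap [ 0.4484 -0.1313  0.0414]
scene pot [ 0.4564 -0.2645  0.0629]
scene tape [0.5294 0.3972 0.0824]
side green [ 0.5611 -0.0826  0.0952]
side red [ 0.5695 -0.0308  0.0952]
side eraser [0.5821 0.2328 0.102 ]
side trayL [0.4848 0.1774 0.0354]
side trayR [ 0.476  -0.0407  0.0453]
side mug [0.5012 0.3201 0.0633]
side pot [ 0.4614 -0.2267  0.0615]
side lidA [0.6837 0.239  0.2878]
side lidB [ 0.838  -0.1514  0.1563]
tri green [ 0.5661 -0.0791  0.0915]
tri red [ 0.5713 -0.0285  0.0929]
```

View pics/c1.png

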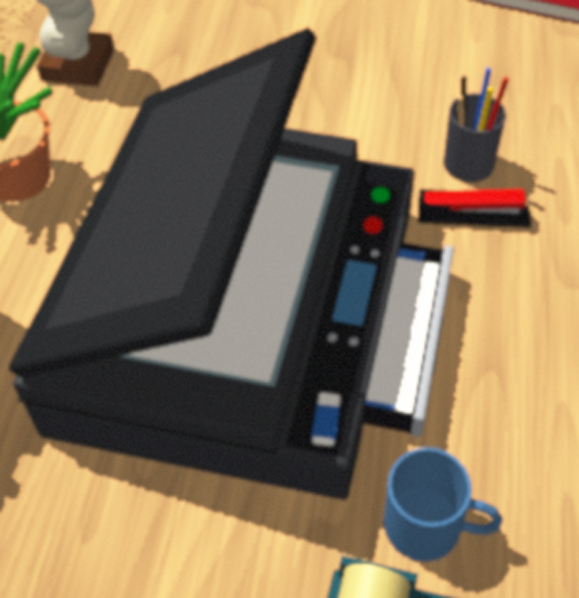

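Copier origin is about (0.719, 0.058), yaw −5.4°. The lid edge is at z≈0.29 (about 33° open) and the tray is about 60 mm out. Next I rise, align the tool's y axis with the copier's y, and close the fingers.

Emit:
step_arm --plan '[{"grip": 0,"offset": [0,0,-0.9],"delta_rot": [0,0,-0.9]},{"grip": 0,"offset": [0,0,-0.9],"delta_rot": [0,0,-0.9]},{"grip": 0,"offset": [0,0,-0.9],"delta_rot": [0,0,-0.9]},{"grip": 0,"offset": [0,0,-0.9],"delta_rot": [0,0,-0.9]},{"grip": 0,"offset": [0,0,0],"delta_rot": [0,0,0]},{"grip": 0,"offset": [0,0,0],"delta_rot": [0,0,0]}]' --force 40

```text
clock: 0.6
tcp_pos: [0.2826, 0.5578, 0.3622]
ee_rot: [[-0.996, 0.092, 0.001], [0.092, 0.996, 0.002], [-0.001, 0.002, -1.0]]
wrist_force: [-0.5, -0.4, -1.0]
finger_gap: 0.0127
grip_force: 0.0
```

```bash
cat >> h.py <<'E'
def to(w):
    s=observe(); R=np.array(s['ee_rot']); print('t',s['clock'],'tcp',np.round(s['tcp_pos'],4),'F',np.round(s['wrist_force'],1),'gap',round(s['finger_gap'],4),'z',np.round(R[:,2],3),'x',np.round(R[:,0],3)); print('offset units',np.round(R.T@(np.array(w)-s['tcp_pos'])/0.03,2))
C=np.array([.7194,.058,0]); X=np.array([.9956,-.0935,0]); Y=np.array([.0935,.9956,0])
def cop(x,y,z): return C+X*x+Y*y+[0,0,z]
E
python3 -c "
from h import *
to(cop(-.03,0,.36)); to(cop(-.27,0,.36))"
```

```text
t 0.6 tcp [0.2826 0.5578 0.3622] F [-0.5 -0.4 -1. ] gap 0.0127 z [ 0.001  0.002 -1.   ] x [-0.996  0.092 -0.001]
offset units [-15.03 -15.25   0.06]
t 0.6 tcp [0.2826 0.5578 0.3622] F [-0.5 -0.4 -1. ] gap 0.0127 z [ 0.001  0.002 -1.   ] x [-0.996  0.092 -0.001]
offset units [ -7.03 -15.24   0.05]
```

Emit:
step_arm --plan '[{"grip": 0,"offset": [-0.8,-0.8,0],"delta_rot": [0,0,0]},{"grip": 0,"offset": [-0.8,-0.8,0],"delta_rot": [0,0,0]},{"grip": 0,"offset": [-0.8,-0.8,0],"delta_rot": [0,0,0]},{"grip": 0,"offset": [-0.8,-0.8,0],"delta_rot": [0,0,0]},{"grip": 0,"offset": [-0.8,-0.8,0],"delta_rot": [0,0,0]},{"grip": 0,"offset": [-0.8,-0.8,0],"delta_rot": [0,0,0]},{"grip": 0,"offset": [-0.8,-0.8,0],"delta_rot": [0,0,0]},{"grip": 0,"offset": [-0.8,-0.8,0],"delta_rot": [0,0,0]},{"grip": 0,"offset": [-0.8,-0.8,0],"delta_rot": [0,0,0]},{"grip": 0,"offset": [-0.8,-0.8,0],"delta_rot": [0,0,0]},{"grip": 0,"offset": [-0.8,-0.8,0],"delta_rot": [0,0,0]},{"grip": 0,"offset": [-0.8,-0.8,0],"delta_rot": [0,0,0]}]'

```text
clock: 1.6
tcp_pos: [0.5432, 0.2427, 0.36]
ee_rot: [[-0.996, 0.093, -0.002], [0.093, 0.996, -0.001], [0.002, -0.001, -1.0]]
wrist_force: [0.4, -0.2, -0.5]
finger_gap: -0.0002
grip_force: 0.0
```

```bash
python3 -c "
from h import *
to(cop(-.03,0,.36))"
```

```text
t 1.6 tcp [0.5432 0.2427 0.36  ] F [ 0.4 -0.2 -0.5] gap -0.0002 z [-0.002 -0.001 -1.   ] x [-0.996  0.093  0.002]
offset units [-5.42 -5.59 -0.  ]
```

Emit:
step_arm --plan '[{"grip": 0,"offset": [-0.8,-0.8,0],"delta_rot": [0,0,0]},{"grip": 0,"offset": [-0.8,-0.8,0],"delta_rot": [0,0,0]},{"grip": 0,"offset": [-0.8,-0.8,0],"delta_rot": [0,0,0]},{"grip": 0,"offset": [-0.8,-0.8,0],"delta_rot": [0,0,0]},{"grip": 0,"offset": [-0.8,-0.8,0],"delta_rot": [0,0,0]},{"grip": 0,"offset": [-0.8,-0.8,0],"delta_rot": [0,0,0]},{"grip": 0,"offset": [-0.2,-0.5,0],"delta_rot": [0,0,0]},{"grip": 0,"offset": [0,0,0],"delta_rot": [0,0,0]}]'

```text
clock: 2.27
tcp_pos: [0.6783, 0.0674, 0.3591]
ee_rot: [[-0.995, 0.098, -0.003], [0.099, 0.995, -0.003], [0.002, -0.003, -1.0]]
wrist_force: [0.4, 0.6, -0.3]
finger_gap: 0.0001
grip_force: 0.0
```

```bash
python3 -c "
from h import *
to(cop(-.03,0,.302))"
```

```text
t 2.2667 tcp [0.6783 0.0674 0.3591] F [ 0.4  0.6 -0.3] gap 0.0001 z [-0.003 -0.003 -1.   ] x [-0.995  0.099  0.002]
offset units [-0.4  -0.18  1.9 ]
```

Emit:
step_arm --plan '[{"grip": 0,"offset": [-0.5,0,0.5],"delta_rot": [0,0,0]},{"grip": 0,"offset": [0,0,0.5],"delta_rot": [0,0,0]},{"grip": 0,"offset": [0,0,0.5],"delta_rot": [0,0,0]},{"grip": 0,"offset": [0,0,0.5],"delta_rot": [0,0,0]},{"grip": 0,"offset": [0,0,0.5],"delta_rot": [0,0,0]},{"grip": 0,"offset": [0,0,0.5],"delta_rot": [0,0,0]},{"grip": 0,"offset": [0,0,0.5],"delta_rot": [0,0,0]},{"grip": 0,"offset": [0,0,0.5],"delta_rot": [0,0,0]}]'

```text
clock: 2.93
tcp_pos: [0.6918, 0.0715, 0.2398]
ee_rot: [[-0.996, 0.092, -0.001], [0.092, 0.996, -0.0], [0.001, -0.0, -1.0]]
wrist_force: [-1.4, -0.0, 3.6]
finger_gap: 0.0002
grip_force: 2.0
```

Emit:
step_arm --plan '[{"grip": 0,"offset": [0,0,0.5],"delta_rot": [0,0,0]},{"grip": 0,"offset": [0,0,0.5],"delta_rot": [0,0,0]},{"grip": 0,"offset": [0,0,0.5],"delta_rot": [0,0,0]},{"grip": 0,"offset": [0,0,0.5],"delta_rot": [0,0,0]},{"grip": 0,"offset": [0,0,0.25],"delta_rot": [0,0,0]},{"grip": 0,"offset": [0,0,0],"delta_rot": [0,0,0]}]'

```text
clock: 3.43
tcp_pos: [0.6913, 0.0713, 0.1715]
ee_rot: [[-0.996, 0.092, -0.003], [0.092, 0.996, -0.0], [0.003, -0.001, -1.0]]
wrist_force: [0.1, -0.9, 0.3]
finger_gap: -0.0001
grip_force: 0.0
```

Emit:
step_arm --plan '[{"grip": 0,"offset": [0,0,0.1],"delta_rot": [0,0,0]},{"grip": 0,"offset": [0,0,0.1],"delta_rot": [0,0,0]},{"grip": 0,"offset": [0,0,0],"delta_rot": [0,0,0]}]'

```text
clock: 3.68
tcp_pos: [0.6927, 0.0711, 0.1701]
ee_rot: [[-0.996, 0.092, 0.001], [0.092, 0.996, 0.0], [-0.001, 0.001, -1.0]]
wrist_force: [-10.6, 0.1, 20.3]
finger_gap: 0.0002
grip_force: 10.1
```

Emit:
step_arm --plan '[{"grip": 0,"offset": [0,0,-1],"delta_rot": [0,0,0]},{"grip": 0,"offset": [0.3,0,-0.9],"delta_rot": [0,0,0]},{"grip": 0,"offset": [1,0,0],"delta_rot": [0,0,0]},{"grip": 0,"offset": [1,0,0],"delta_rot": [0,0,0]},{"grip": 0,"offset": [1,0,0],"delta_rot": [0,0,0]},{"grip": 0,"offset": [1,0,0],"delta_rot": [0,0,0]},{"grip": 0,"offset": [1,0,0],"delta_rot": [0,0,0]},{"grip": 0,"offset": [1,0,0],"delta_rot": [0,0,0]},{"grip": 0,"offset": [1,0,0],"delta_rot": [0,0,0]},{"grip": 0,"offset": [0.9,0,0],"delta_rot": [0,0,0]},{"grip": 0,"offset": [0,0,0],"delta_rot": [0,0,0]}]'

```text
clock: 4.6
tcp_pos: [0.4439, 0.0939, 0.2253]
ee_rot: [[-0.996, 0.091, -0.0], [0.091, 0.996, 0.001], [0.0, 0.001, -1.0]]
wrist_force: [0.3, 0.5, 1.2]
finger_gap: 0.0001
grip_force: 0.0
```

```bash
python3 -c "
from h import *
to(cop(-.275,0.005,.062))
snap('side','side2'); snap('scene','scene2')
for u,v in((307,190),(303,206)): print(pt('scene','scene2',u,v))
a=cv2.imread('pics/side2.png');b=cv2.imread('pics/scene2.png');cv2.imwrite('pics/c2.png',np.hstack([cv2.resize(a[100:400,100:500],(400,300)),cv2.resize(b[90:390,100:500],(400,300))]))"
```

```text
t 4.6 tcp [0.4439 0.0939 0.2253] F [0.3 0.5 1.2] gap 0.0001 z [-0.     0.001 -1.   ] x [-0.996  0.091  0.   ]
offset units [-0.09 -0.17  5.44]
[ 0.566639   -0.07718451  0.09447766]
[ 0.57070636 -0.02660581  0.09453953]
```

View pics/c2.png

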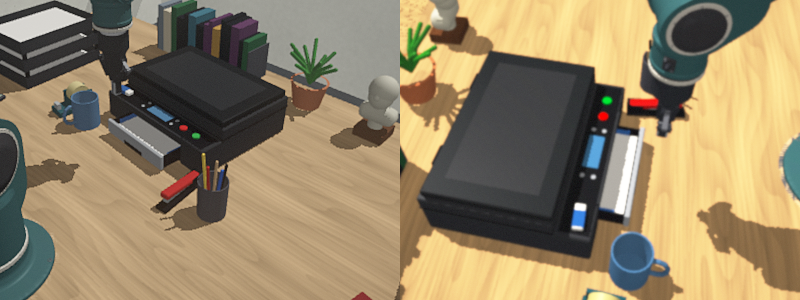

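The lid lies shut, the cassette is still out, and the gripper is above the desk in front of it. Nothing else has moved. Next I go down in front of the cassette.

Emit:
step_arm --plan '[{"grip": 0,"offset": [0,0,0.9],"delta_rot": [0,0,0]},{"grip": 0,"offset": [0,0,0.9],"delta_rot": [0,0,0]},{"grip": 0,"offset": [0,0,0.9],"delta_rot": [0,0,0]},{"grip": 0,"offset": [0,0,0.9],"delta_rot": [0,0,0]},{"grip": 0,"offset": [0,0,0.9],"delta_rot": [0,0,0]},{"grip": 0,"offset": [0,0,0.9],"delta_rot": [0,0,0]},{"grip": 0,"offset": [0,0,0],"delta_rot": [0,0,0]},{"grip": 0,"offset": [-0.5,0,0],"delta_rot": [0,0,0]},{"grip": 0,"offset": [-0.5,0,0],"delta_rot": [0,0,0]},{"grip": 0,"offset": [-0.5,0,0],"delta_rot": [0,0,0]}]'

```text
clock: 5.53
tcp_pos: [0.4933, 0.0892, 0.0638]
ee_rot: [[-0.996, 0.092, -0.001], [0.092, 0.996, -0.0], [0.001, -0.0, -1.0]]
wrist_force: [-4.0, 1.6, -2.5]
finger_gap: -0.0002
grip_force: 1.7
```

```bash
python3 -c "
from h import *
to(cop(-.186,0.005,.062))"
```

```text
t 5.5333 tcp [0.4933 0.0892 0.0638] F [-4.   1.6 -2.5] gap -0.0002 z [-0.001 -0.    -1.   ] x [-0.996  0.092  0.001]
offset units [-1.4  -0.17  0.06]
```

Emit:
step_arm --plan '[{"grip": 0,"offset": [-0.3,0,0],"delta_rot": [0,0,0]},{"grip": 0,"offset": [-0.3,0,0],"delta_rot": [0,0,0]},{"grip": 0,"offset": [-0.3,0,0],"delta_rot": [0,0,0]},{"grip": 0,"offset": [-0.3,0,0],"delta_rot": [0,0,0]},{"grip": 0,"offset": [0,0,0],"delta_rot": [0,0,0]}]'

```text
clock: 5.95
tcp_pos: [0.53, 0.0858, 0.0632]
ee_rot: [[-0.996, 0.092, 0.002], [0.092, 0.996, -0.0], [-0.002, 0.0, -1.0]]
wrist_force: [-1.2, 0.2, 0.4]
finger_gap: -0.0004
grip_force: 0.0
```

Emit:
step_arm --plan '[{"grip": 0,"offset": [-0.1,0,0],"delta_rot": [0,0,0]},{"grip": 0,"offset": [-0.1,0,0],"delta_rot": [0,0,0]},{"grip": 0,"offset": [0,0,0],"delta_rot": [0,0,0]}]'

```text
clock: 6.2
tcp_pos: [0.5305, 0.0857, 0.0614]
ee_rot: [[-0.996, 0.09, -0.008], [0.09, 0.996, -0.001], [0.008, -0.001, -1.0]]
wrist_force: [-18.2, 2.4, -0.5]
finger_gap: 0.0001
grip_force: 0.0
```

Emit:
step_arm --plan '[{"grip": 0,"offset": [0.5,0,0],"delta_rot": [0,0,0]},{"grip": 0,"offset": [0.8,0,0],"delta_rot": [0,0,0]},{"grip": 0,"offset": [0.5,0,-0.7],"delta_rot": [0,0,0]},{"grip": 0,"offset": [0,0,-1],"delta_rot": [0,0,0]},{"grip": 0,"offset": [0,0,-1],"delta_rot": [0,0,0]},{"grip": 0,"offset": [0,0,-1],"delta_rot": [0,0,0]},{"grip": 0,"offset": [0,0,-1],"delta_rot": [0,0,0]},{"grip": 0,"offset": [0,0,0],"delta_rot": [0,0,0]}]'

```text
clock: 6.87
tcp_pos: [0.4824, 0.0908, 0.2091]
ee_rot: [[-0.996, 0.092, 0.007], [0.092, 0.996, 0.002], [-0.007, 0.003, -1.0]]
wrist_force: [1.3, 1.7, 1.1]
finger_gap: 0.0001
grip_force: 0.0
```

```bash
python3 -c "
from h import *
np.set_printoptions(precision=4,suppress=True)
to(.5*0+np.array([.566,-.078,.2]))
for n in('wrist','scene'): snap(n,n+'3')
a=cv2.imread('pics/wrist3.png');b=cv2.imread('pics/scene3.png');cv2.imwrite('pics/c3.png',np.hstack([cv2.resize(a,(400,300)),b[90:390,100:500]]))"
```

```text
t 6.8667 tcp [0.4824 0.0908 0.2091] F [1.3 1.7 1.1] gap 0.0001 z [ 0.007  0.002 -1.   ] x [-0.996  0.092 -0.007]
offset units [-3.29 -5.35  0.31]
```

View pics/c3.png

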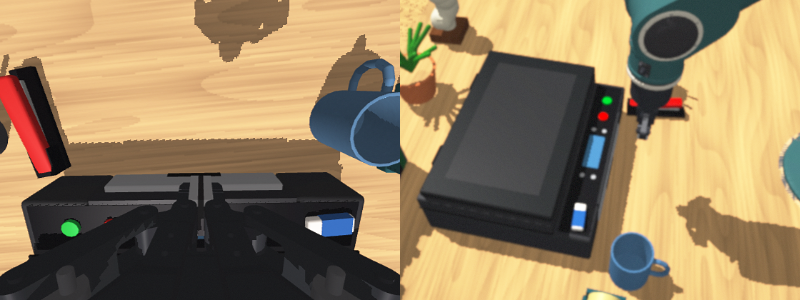

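The cassette front is now flush and the lid is shut. Green is at about (98,320) in the full wrist picture, and I'll use that to refine its position.

```bash
python3 -c "
from h import *
np.set_printoptions(precision=4,suppress=True)
for n in('wrist','scene'):
    p=np.load(n+'3.npz')['p'].astype(int); m=(p[...,1]>p[...,0]*2)&(p[...,1]>p[...,2]*1.7)&(p[...,1]>90)
    k,l,st,c=cv2.connectedComponentsWithStats(m.astype('uint8'))
    for i in range(1,k):
        if 20<st[i,4]<3000: u,v=np.round(c[i]).astype(int); print(n,st[i],c[i],pt(n,n+'3',u,v))
for t in('wrist','scene'):
    f=np.load(t+'3.npz')['d']
# lid and tray faces
for u,v in((170,257),(330,257)): print('tray?',pt('wrist','wrist3',u,v))
for u,v in((265,180),(255,260)): print('lid',pt('scene','scene3',u,v))
"
```

```text
wrist [ 85 307  27  25 459] [ 97.9586 319.5904] [ 0.5659 -0.0763  0.0966]
scene [108 113  28  42 327] [116.3609 135.8991] [ 1.0444 -0.1381  0.1499]
scene [ 62 120  39  30 189] [ 84.9841 138.4444] [ 1.1043 -0.1046  0.1658]
scene [ 95 151   7   4  22] [ 97.5909 152.4091] [ 1.0793 -0.0962  0.1312]
scene [302 186  11   9  76] [306.6316 190.1316] [ 0.5666 -0.0774  0.0943]
tray? [ 0.5339 -0.0238  0.0474]
tray? [0.5465 0.133  0.0523]
lid [ 0.6618 -0.0474  0.1469]
lid [0.6472 0.1691 0.1474]
```

Green is at (0.566, −0.077, 0.096). I'll compare the tray face with the copier's front face to check it is home.

```bash
python3 -c "
from h import *
K,T=cam2w('wrist','wrist3'); f=np.load('wrist3.npz'); d=f['d']; v,u=np.mgrid[:420,:560]
P=np.stack([(u-K[0,2])/K[0,0]*d,(v-K[1,2])/K[1,1]*d,d],-1)@T[:3,:3].T+T[:3,3]; Q=P-C; x=Q@X;y=Q@Y;z=P[...,2]
for a in np.arange(-.18,.19,.03):
    m=(abs(y-a)<.015)&(d>0)&(x<-.15)&(x>-.26)
    print(round(a,2),[ (round(float(np.median(x[k])),4),int(k.sum())) if k.sum()>5 else None for lo in(.015,.03,.045,.06,.075) for k in [m&(z>lo)&(z<lo+.014)]])
m=(z>.14)&(z<.156)&(d>0)&(x>-.1)
print(np.median(z[m]) if m.any() else 0)
K,T=cam2w('scene','');d=np.load('scene3.npz')['d']
P=np.stack([(u-K[0,2])/K[0,0]*d,(v-K[1,2])/K[1,1]*d,d],-1)@T[:3,:3].T+T[:3,3]; Q=P-C; x=Q@X;y=Q@Y;z=P[...,2]
m=(abs(y)<.19)&(x>-.09)&(x<.15)&(d>0)&(abs(z-.15)<.03); print(np.linalg.lstsq(np.c_[x[m],y[m],np.ones(m.sum())],z[m],rcond=None)[0])
"
```

```text
-0.18 [(-0.1741, 161), (-0.174, 169), (-0.174, 195), (-0.174, 223), (-0.1738, 335)]
-0.15 [(-0.1744, 146), (-0.1744, 164), (-0.1744, 187), (-0.1744, 214), (-0.1742, 349)]
-0.12 [(-0.1762, 133), (-0.1761, 150), (-0.1739, 306), (-0.1747, 148), (-0.1747, 282)]
-0.09 [(-0.1771, 145), (-0.1771, 161), (-0.1747, 391), (-0.1753, 88), (-0.1753, 257)]
-0.06 [(-0.1775, 145), (-0.1775, 159), (-0.1752, 382), (-0.1758, 85), (-0.1757, 262)]
-0.03 [(-0.1784, 159), (-0.178, 159), (-0.1758, 339), (-0.1761, 81), (-0.1761, 230)]
0.0 [(-0.1791, 110), (-0.1783, 60), (-0.1783, 9), None, None]
0.03 [(-0.1793, 128), (-0.1789, 107), (-0.1784, 102), (-0.1772, 16), (-0.1772, 52)]
0.06 [(-0.1793, 141), (-0.1793, 167), (-0.1769, 391), (-0.1774, 79), (-0.1774, 249)]
0.09 [(-0.1797, 139), (-0.1796, 164), (-0.1774, 371), (-0.1778, 95), (-0.1779, 259)]
0.12 [(-0.1795, 133), (-0.1795, 156), (-0.1772, 316), (-0.1781, 130), (-0.1781, 285)]
0.15 [(-0.1786, 146), (-0.1787, 160), (-0.1787, 184), (-0.1787, 225), (-0.1784, 350)]
0.18 [(-0.2333, 336), (-0.2322, 393), (-0.2336, 444), (-0.2336, 522), (-0.2263, 696)]
0
[ 1.88766550e-03 -3.82619999e-05  1.47841659e-01]
```

Lid tilt is 0.002 rad and the tray is within 2 mm of flush, so step 1 is met. On to green.

Emit:
step_arm --plan '[{"grip": 0,"offset": [-0.5,-0.9,0],"delta_rot": [0,0,0]},{"grip": 0,"offset": [-0.6,-0.9,0],"delta_rot": [0,0,0]},{"grip": 0,"offset": [-0.6,-0.9,0],"delta_rot": [0,0,0]},{"grip": 0,"offset": [-0.6,-0.9,0],"delta_rot": [0,0,0]},{"grip": 0,"offset": [-0.6,-0.9,0],"delta_rot": [0,0,0]},{"grip": 0,"offset": [-0.4,-0.8,0],"delta_rot": [0,0,0]},{"grip": 0,"offset": [0,0,0],"delta_rot": [0,0,0]},{"grip": 0,"offset": [0,0,0],"delta_rot": [0,0,0]}]'

```text
clock: 7.63
tcp_pos: [0.5639, -0.0785, 0.2023]
ee_rot: [[-0.996, 0.094, -0.002], [0.094, 0.996, -0.001], [0.002, -0.001, -1.0]]
wrist_force: [0.6, 0.9, 0.0]
finger_gap: -0.0001
grip_force: 0.0
```

```bash
python3 -c "
from h import *
to([.566,-.077,.124])"
```

```text
t 7.6333 tcp [ 0.5639 -0.0785  0.2023] F [0.6 0.9 0. ] gap -0.0001 z [-0.002 -0.001 -1.   ] x [-0.996  0.094  0.002]
offset units [-0.07  0.06  2.61]
```

Emit:
step_arm --plan '[{"grip": 0,"offset": [-0.07,0.05,0.6],"delta_rot": [0,0,0]},{"grip": 0,"offset": [0,0,0.7],"delta_rot": [0,0,0]},{"grip": 0,"offset": [0,0,0.7],"delta_rot": [0,0,0]},{"grip": 0,"offset": [0,0,0.6],"delta_rot": [0,0,0]},{"grip": 0,"offset": [0,0,0],"delta_rot": [0,0,0]},{"grip": 0,"offset": [0,0,0],"delta_rot": [0,0,0]}]'

```text
clock: 8.13
tcp_pos: [0.5658, -0.0748, 0.1251]
ee_rot: [[-0.996, 0.091, -0.002], [0.091, 0.996, 0.0], [0.002, -0.0, -1.0]]
wrist_force: [0.1, -0.2, 0.4]
finger_gap: -0.0
grip_force: 0.0
```

Emit:
step_arm --plan '[{"grip": 0,"offset": [0,0,0.1],"delta_rot": [0,0,0]},{"grip": 0,"offset": [0,0,0.1],"delta_rot": [0,0,0]},{"grip": 0,"offset": [0,0,0.1],"delta_rot": [0,0,0]},{"grip": 0,"offset": [0,0,0],"delta_rot": [0,0,0]}]'

```text
clock: 8.47
tcp_pos: [0.5668, -0.0755, 0.1169]
ee_rot: [[-0.996, 0.091, 0.001], [0.091, 0.996, -0.0], [-0.001, 0.0, -1.0]]
wrist_force: [0.9, 1.5, 1.4]
finger_gap: 0.0
grip_force: 1.0
```

Contact at 0.117. Now pressing fully in.

Emit:
step_arm --plan '[{"grip": 0,"offset": [0,0,0.1],"delta_rot": [0,0,0]},{"grip": 0,"offset": [0,0,0.08],"delta_rot": [0,0,0]},{"grip": 0,"offset": [0,0,0],"delta_rot": [0,0,0]},{"grip": 0,"offset": [0,0,0],"delta_rot": [0,0,0]}]'

```text
clock: 8.8
tcp_pos: [0.5671, -0.0756, 0.1134]
ee_rot: [[-0.996, 0.092, 0.002], [0.092, 0.996, 0.001], [-0.001, 0.001, -1.0]]
wrist_force: [-13.1, 3.5, 36.5]
finger_gap: -0.0002
grip_force: 18.2
```

Bottomed out at 36 N, so the button is fully down. Let go and back off.

Emit:
step_arm --plan '[{"grip": 0,"offset": [0,0,-0.3],"delta_rot": [0,0,0]},{"grip": 0,"offset": [0,0,-0.9],"delta_rot": [0,0,0]},{"grip": 0,"offset": [0,0,-0.9],"delta_rot": [0,0,0]},{"grip": 0,"offset": [0,0,-0.9],"delta_rot": [0,0,0]},{"grip": 0,"offset": [0,0,-0.9],"delta_rot": [0,0,0]},{"grip": 0,"offset": [0,0,0],"delta_rot": [0,0,0]},{"grip": 0,"offset": [0,0,0],"delta_rot": [0,0,0]}]'

```text
clock: 9.38
tcp_pos: [0.5672, -0.0758, 0.2297]
ee_rot: [[-0.996, 0.092, 0.003], [0.092, 0.996, -0.0], [-0.003, 0.0, -1.0]]
wrist_force: [-0.3, 0.8, -0.6]
finger_gap: 0.0002
grip_force: 0.0
```

```bash
python3 -c "
from h import *
to([.566,-.077,.2])
snap('scene','scene4')
K,T=cam2w('scene','');d=np.load('scene4.npz')['d'];v,u=np.mgrid[:420,:560]
P=np.stack([(u-K[0,2])/K[0,0]*d,(v-K[1,2])/K[1,1]*d,d],-1)@T[:3,:3].T+T[:3,3]; Q=P-C; x=Q@X;y=Q@Y;z=P[...,2]
m=(abs(y)<.19)&(x>-.09)&(x<.15)&(d>0)&(abs(z-.15)<.02); print(np.linalg.lstsq(np.c_[x[m],y[m],np.ones(m.sum())],z[m],rcond=None)[0])
print(pt('scene','scene4',307,190))
job_done()"
```

```text
t 9.3833 tcp [ 0.5672 -0.0758  0.2297] F [-0.3  0.8 -0.6] gap 0.0002 z [ 0.003 -0.    -1.   ] x [-0.996  0.092 -0.003]
offset units [ 0.04 -0.04  0.99]
[ 1.78535890e-03 -1.55291207e-05  1.47827932e-01]
[ 0.56663511 -0.0771124   0.0945587 ]
the job is handed in; nothing more can be done
```

I pushed the lid shut (tilt measured at 0.002 rad) and the cassette home (within about 2 mm of flush), pressed the green button to its stop and released it, and handed the job in at about 9.4 s; no verdict was returned.

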